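Rock a syringe out of the spring clips of a syringe pump and hold it

TASK

Take the empty syringe out of the syringe pump: first slide the pusher block all the way back to its stop, so that its cup lets go of the plunger's thumb disc. Then grip the barrel between its two spring clips and rock it out end by end: tilt one end up out of its clip while the other end is still down in its clip, then tilt the other end out (never pull both ends out at once, or the syringe snaps out with a jerk). Finish still holding the syringe, level and at rest, right above its place and just clear of the clips (barrel no more than some five centimetres above them), with the pusher block left back; leave the other things on the bench alone.

Things in the scene. Friction and masses are not known exactly. Their poses are not given: they have to be found in the camera images.
- pump: Syringe pump: white box fixed on the bench, front to the robot. Origin on the bench under the syringe's line; z up, y along the syringe to its nozzle (robot's left), x away from the robot. It covers x -0.045 to 0.128, y -0.15 to 0.15. Front: deck at z = 0.050 with the mechanism (rods up to 0.068; end block at y -0.142 to -0.122 up to 0.080). Rear part with panel, from x = 0.079: up to z = 0.105.
- syringe_seat (a point): Point in the pump where the middle of the barrel lies when the syringe is seated: (0, 0.0645, 0.095) in the pump's frame; axes as the pump's. Under it, between the clips, is free room: 60 mm along y, and down to the deck 45 mm below. To the left of the pump (seen from the robot) stands a fixed water bath 0.2 m high: come from above it.
- nozzle_clip (a point): Middle of the spring clip for the nozzle end, on the seated syringe's axis: (0, 0.1005, 0.095) in the pump's frame. A bracket 50 mm wide (x), 12 mm thick (y), up to z = 0.074, with a black V seat and two hinged spring-steel jaws, 10 mm wide, which close over the barrel and reach z = 0.110 at x = +-0.021.
- flange_clip (a point): The same for the clip of the flange end: (0, 0.0285, 0.095) in the pump's frame. Each clip lets its end of the barrel go with a snap once that end has risen about 8 mm, at a pull of about 8 to 16 N; before that it draws it back down. Once out, an end left alone would rest on the closed jaws some 15 mm up.
- pusher (a joint): Travel of the grey pusher block along its guide rods, m. 0: cup right behind the thumb disc; grows as the block moves away from the syringe (pump -y); 0.050: at its stop. Starts at 0 to 0.008, stays where left (3 N friction). Its cup, 17 mm deep, open to the front, surrounds the thumb disc: the plunger end cannot rise until the block is back 20 mm or more.
- pusher_grip (a point): Middle of the black ribbed thumb grip on top of the pusher block: x = 0, y = -0.057 - joint value, z = 0.142 in the pump's frame. The grip is 14 mm wide (x), 26 mm long (y), from the block's top (z = 0.120) up to z = 0.153. The grey block under it is 50 mm wide and, with its cup, 41 mm long.
- syringe: Capped, empty 50 ml syringe, 70 g: clear barrel 29 mm in diameter, 115 mm long, white plunger (stiff, does not slide). Origin on its axis in mid-barrel; y along it to the nozzle, z up when seated. Cap ends at y = 0.071; finger flange (52 mm wide, 24 high, 3 thick) at y = -0.059; thumb disc (32 mm) at y = -0.106. Fingers fit across the barrel at the origin, between the clips.
- nozzle_end (a point): Point on the syringe's axis, y = +0.036 from its origin: at nozzle_clip when seated.
- flange_end (a point): Point on the syringe's axis, y = -0.036 from its origin: at flange_clip when seated.
- beaker: Bystander: small glass beaker, 56 mm wide, 71 mm high, on the bench; origin in the middle of its foot.
- stopper: Bystander: tan rubber stopper, 24 mm wide, 22 mm high, on the bench; origin in the middle of its underside.
- forceps: Bystander: steel forceps, 117 mm long, 16 wide, 8 thick, lying flat along their y axis; origin under their middle.
Things that resemble listed ones, but are neither listed nor needed, are in the scene too. Leave any turquoise look-alike of the syringe alone.

How it is judged:
On the way, in this order (a step that is already met when the one before it is completed fails the run):
1. the pusher block is back at its stop (0.046 m or more) while the syringe is still down in both clips (value of joint pusher above 0.046 m and z of each of nozzle_end, flange_end in the frame of pump below 0.1005 m), for 0.2 s.
2. one end of the barrel has been tilted out of its clip (10 mm up or more) while the other is still down in its clip (5.5 mm up or less) (((z of nozzle_end in the frame of pump above 0.105 m and z of flange_end in the frame of pump below 0.1005 m) or (z of flange_end in the frame of pump above 0.105 m and z of nozzle_end in the frame of pump below 0.1005 m))), for 0.2 s.
3. both ends are out of their clips (10 mm up or more) (z of each of nozzle_end, flange_end in the frame of pump above 0.105 m), for 0.2 s.
At the end, for the whole second after the job is handed in: The fingers still hold the syringe, nothing of the pump touches it: its middle is 25 to 95 mm above its seat and within 30 mm of it sideways, its axis within 0.2 rad of level, at rest (under 20 mm/s); the pusher block is still back (0.042 m or more) (z of syringe in the frame of pump between 0.12 and 0.19 m and horizontal distance between syringe and syringe_seat below 0.03 m and angle between syringe's own y axis and vertical between 1.37 and 1.77 rad and contact force between the fingers and syringe above 2 N and contact force between syringe and pump below 0.2 N and linear speed of syringe below 0.02 m/s and value of joint pusher above 0.042 m); the arm keeps its last pose, push and grip.
It fails at once if the beaker is moved by more than 30 mm (distance of beaker from where it was at the start of the episode above 0.03 m).
It fails at once if the stopper is moved by more than 30 mm (distance of stopper from where it was at the start of the episode above 0.03 m).
It fails at once if the forceps are moved by more than 30 mm (distance of forceps from where it was at the start of the episode above 0.03 m).
It also fails if it takes over 51 s, if anything falls off the work surface, if the arm or the gripper's body presses on something with over 40 N, if the wrist force passes 120 N, or if a joint passes its speed limit or range.

ROBOT

A 6-joint arm with a two-finger parallel gripper is mounted at the origin on a cart in front of the work surface, level with it; the furniture and walls round the work are solid. World frame = base frame: x ahead of the robot, y to its left, z up, the work surface at z = 0. Lengths are in m, angles in rad, forces in N, time in s.
With the tool pointing down it reaches from about 0.35 to 0.775 m from the base axis. Payload 7.3 kg.
Tool frame: the origin (TCP) lies at the very end of the fingers, on their centre line; the grasp point (between the pads) lies 19 mm behind it (robot.tcp_to_grasp is the z of the grasp point in the tool frame, in m); z points along the fingers, y is the line along which they close (so a half turn about z gives the same grasp; the last joint's range is limited). The gripper opens to 92 mm and grips with 3 to 60 N. Pads are 19 mm wide; open, the fingers measure 130 mm over their backs; the gripper's body (75 mm by 190 mm) begins 47 mm behind the grasp point.
Start: joints at [1.101, 0.342, 1.524, -0, 1.275, -0.146], TCP at [0.167, 0.498, 0.227] pointing down, gripper open.
Joint ranges: [-2.53, 2.53], [-0.77, 2.02], [0.04, 2.7], [-1, 4.14], [0.28, 2.66], [-3.11, 3.11]. Speed limits (rad/s): [2.57, 2.57, 3.14, 3.14, 3.14, 3.14].

INTERFACE

Orientations are given as [roll, pitch, yaw] about the fixed x, y, z axes, in that order (R = Rz(yaw) Ry(pitch) Rx(roll)).
In Python, from cell import monitor, read_camera, get_calibration, job, robot gives the robot as it stands. The module is installed in compiled form; this text tells all that it offers.
- The arm moves only by the tool send_rows, never from a script. Its argument "targets" is a list of rows, each an object with "translation": the shift along the tool's x, y, z in cm, a list of three; "spin": the turn about the tool's z in degrees; "jaw": the opening, from 0 (shut) to 1 (fully open). A call has exactly 5 rows; each row is the pose to reach, as a shift and turn from the pose commanded when the call began, along the tool's axes at that moment; what a row does not reach only later rows make up. A row lasts 1/10 s, in which the tool goes at most 50 mm and 8.59 degrees, less where a joint would pass 70% of its speed; a pose out of reach is approached as far as the arm can. A call with a gripper value outside its range is refused whole. The fingers move at their own pace and stop on an object; "force" is the grip in N (left out, the last holds). Time passes only in rows, so rows that repeat a pose let the fingers close, or fill a call up. It gives the time, the measured TCP pose, the force, the opening and the grip force at its end, in the units of the state.
- monitor.observe(): the state, without advancing time (a new reading comes with each control period).
- read_camera(name): name is "scene" or "top" or "wrist"; returns (picture, depth): 480x640x3 uint8, red, green, blue; 480x640 float32, m along the optical axis (not along the pixel's ray), 0 where there is no reading.
- get_calibration(name): a dict with "intrinsics" (3x3 intrinsics, pixels), "origin" and "orientation" of the camera in the world; the wrist camera has in their place "hand_eye" (4x4, takes a point from camera to tool coordinates, whose origin is the TCP and whose axes are the flange's). Camera axes: x right, y up, looking along -z (the intrinsics and any distortion apply to the point x, -y, -z); pixel columns grow to the right and rows downward; lengths in m; the calibration is good to about 2 mm. A picture is of the moment at which its call begins: read the wrist's pose just before it. get_calibration takes no time and is no camera call.
- job.hand_in(): hands the job in; it is judged then, once.
The state is a dict: "time": time; "qpos": joint angles; "qvel": joint speeds; "joint_efforts": joint torques, N m; "tool_pos": TCP position; "tool_rot": TCP orientation; "contact_force": force on the tool from outside, world axes, zero at the start; "torque": the same for the moment, N m; "opening": finger opening in m; "grip_force": force on a finger pad.
Only numpy, scipy, OpenCV 4.12 (cv2) and the standard library are available. Lean on these libraries where they do the work, as an engineer would, in place of code of your own. Each camera call takes 0.05 s, during which the arm holds its last target. There are 200 camera calls.

## Working session

There is one attempt and no reset: what is moved stays moved. The work goes in short steps, Python scripts to look and compute and a tool call to move; the robot and the scene stay as the last step left them, time stands still between calls to the robot, and variables do not carry over. Pictures are saved under pics/ and viewed, at most 10 in all, crops included, and the job is handed in when it is done.

Besides the shell and the picture viewer there is one more tool, called in YAML: its name, and indented under it one key for each argument. send_rows: Moves the arm, as the interface text tells. Its arguments: {"type":"object","properties":{"targets":{"type":"array"},"force":{"type":"number"}},"required":["targets"]}

```bash
mkdir -p pics; ls; python3 - <<'E'
from cell import monitor, read_camera, get_calibration, job, robot
import numpy as np, cv2
print(monitor.observe()); print(robot.tcp_to_grasp)
for n in ("scene","top","wrist"):
    p,d=read_camera(n); np.savez(f"{n}0.npz",p=p,d=d); cv2.imwrite(f"pics/{n}0.png",p[:,:,::-1]); print(n,get_calibration(n))
E
```

```text
pics
{'time': 0.0, 'qpos': array([ 1.10098635e+00,  3.42734525e-01,  1.52503160e+00, -4.32413198e-05,
        1.27539493e+00, -1.46031730e-01]), 'qvel': array([ 0.00063314,  0.00138779, -0.00125512,  0.00190126, -0.00121319,
       -0.00085391]), 'joint_efforts': array([-2.39811925e-03, -4.31228864e+01, -2.44219065e+01,  7.13649415e-02,
        5.60801569e-02, -1.45911349e-04]), 'tool_pos': array([0.1668465 , 0.49734451, 0.22603375]), 'tool_rot': array([-3.14003493e+00, -1.87314548e-04,  2.81782688e+00]), 'contact_force': array([-0.29080346, -0.31405419,  0.456449  ]), 'torque': array([-1.35111119e-03,  8.29190660e-05,  2.56702606e-02]), 'grip_force': 0.0, 'opening': 0.09198945902926135}
-0.0188
scene {'intrinsics': array([[463.12848429,   0.        , 324.02133488],
       [  0.        , 463.12848429, 243.3035626 ],
       [  0.        ,   0.        ,   1.        ]]), 'origin': array([ 0.1116878 , -0.85597685,  0.67390254]), 'orientation': array([ 0.82039482, -0.01232264, -0.54599269])}
top {'intrinsics': array([[450.93314225,   0.        , 330.85854461],
       [  0.        , 450.93314225, 240.77401821],
       [  0.        ,   0.        ,   1.        ]]), 'origin': array([ 0.31889554, -0.33930365,  1.06528336]), 'orientation': array([ 1.26945252e-01,  8.47934875e-04, -1.57052627e+00])}
wrist {'intrinsics': array([[418.85526417,   0.        , 324.16535444],
       [  0.        , 418.85526417, 240.13541576],
       [  0.        ,   0.        ,   1.        ]]), 'hand_eye': array([[-9.82392661e-04,  9.66285265e-01,  2.57471981e-01,
         6.88858545e-02],
       [ 9.99999513e-01,  9.25897125e-04,  3.40663993e-04,
        -3.63158099e-04],
       [ 9.07860297e-05,  2.57472190e-01, -9.66285705e-01,
        -1.56715407e-01],
       [ 0.00000000e+00,  0.00000000e+00,  0.00000000e+00,
         1.00000000e+00]])}
```

View pics/scene0.png

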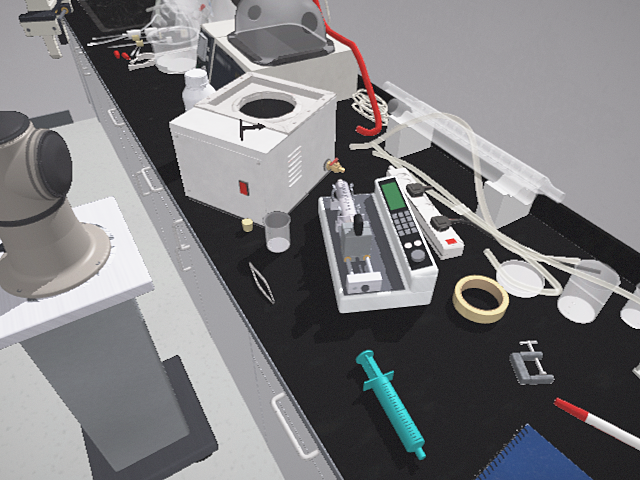

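View pics/top0.png

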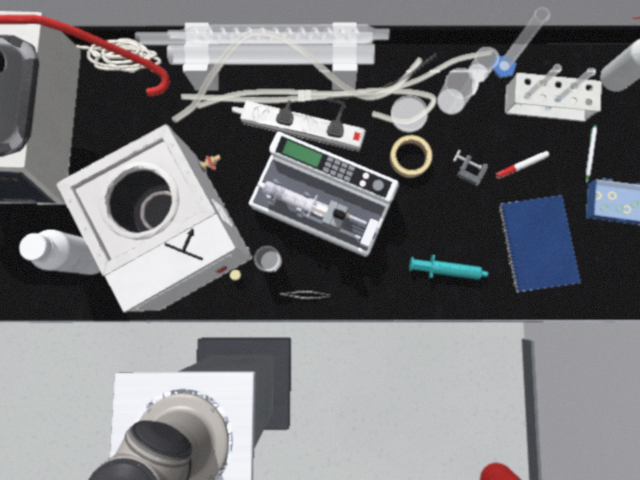

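The scene view shows the white pump at about (375,245), with its grey pusher and black grip at (358,225). The syringe lies in its clips at about (345,195), and the turquoise look-alike is at (390,405). The top view shows the pump at (325,195) with its nozzle end to the left, and the bath to its left. The forceps are at (305,294), the beaker at (267,258) and the stopper at (235,274). Next I fit the pump's pose from depth.

```bash
cat > h.py <<'E'
import numpy as np, cv2
from scipy.spatial.transform import Rotation as R
from cell import monitor, read_camera, get_calibration, job, robot
def cam_pose(n, st=None):
    c=get_calibration(n); T=np.eye(4)
    if n!="wrist": T[:3,:3]=R.from_euler('xyz',c['orientation']).as_matrix(); T[:3,3]=c['origin']
    else:
        W=np.eye(4); W[:3,:3]=R.from_euler('xyz',st['tool_rot']).as_matrix(); W[:3,3]=st['tool_pos']; T=W@c['hand_eye']
    return c['intrinsics'],T
def cloud(n,d,st=None):
    K,T=cam_pose(n,st); v,u=np.mgrid[:480,:640]
    P=np.stack([(u-K[0,2])/K[0,0]*d,-(v-K[1,2])/K[1,1]*d,-d],-1)
    P=P@T[:3,:3].T+T[:3,3]; P[d==0]=np.nan; return P
def proj(n,X,st=None):
    K,T=cam_pose(n,st); c=(np.atleast_2d(X)-T[:3,3])@T[:3,:3]
    return np.c_[K[0,2]-K[0,0]*c[:,0]/c[:,2], K[1,2]+K[1,1]*c[:,1]/c[:,2]]
E
python3 - <<'E'
from h import *
for n,(u0,u1,v0,v1) in {"top":(240,405,125,262),"scene":(312,442,165,318)}.items():
    z=np.load(n+"0.npz"); P=cloud(n,z['d'])
    bench=P[255:262,330:400] if n=="top" else P[330:345,300:350]
    print(n,"bench z",np.nanmedian(bench[...,2]))
    Q=P[v0:v1,u0:u1].reshape(-1,3); Q=Q[np.isfinite(Q).all(1)]
    for lo,hi in((.04,.2),(.04,.062),(.095,.115)):
        S=Q[(Q[:,2]>lo)&(Q[:,2]<hi)]
        # cluster: largest connected component on a 4mm grid
        g=np.round((S[:,:2]-S[:,:2].min(0))/.004).astype(int); m=np.zeros(g.max(0)+1,np.uint8); m[g[:,0],g[:,1]]=1
        m=cv2.morphologyEx(m,cv2.MORPH_CLOSE,np.ones((3,3),np.uint8)); k,l,s,_=cv2.connectedComponentsWithStats(m)
        b=1+s[1:,4].argmax(); S=S[l[g[:,0],g[:,1]]==b]
        r=cv2.minAreaRect(S[:,:2].astype(np.float32)); print(lo,hi,len(S),np.round(r[0],4),np.round(r[1],3),round(r[2],1),"medz",np.median(S[:,2]).round(4))
# bath extents near pump
P=cloud("top",np.load("top0.npz")['d']);Q=P[125:315,55:255].reshape(-1,3);Q=Q[Q[:,2]>.15]
r=cv2.minAreaRect(Q[:,:2].astype(np.float32));print("bath",cv2.boxPoints(r).round(3),Q[:,2].max())
p=np.load("scene0.npz")['p'][150:320,300:450,::-1];cv2.imwrite("pics/crop1.png",cv2.resize(p,None,fx=3.5,fy=3.5,interpolation=cv2.INTER_CUBIC))
E
```

```text
top bench z 0.0004684874328435562
0.04 0.2 10337 [ 0.555  -0.3178] [0.3   0.174] 66.7 medz 0.0652
0.04 0.062 5084 [ 0.5353 -0.3095] [0.3   0.132] 66.8 medz 0.0501
0.095 0.115 923 [ 0.6156 -0.3438] [0.289 0.038] 66.8 medz 0.0967
scene bench z 0.00014536475384036018
0.04 0.2 10599 [ 0.5548 -0.3216] [0.301 0.174] 66.7 medz 0.0688
0.04 0.062 4726 [ 0.5537 -0.3209] [0.301 0.171] 66.8 medz 0.0497
0.095 0.115 721 [ 0.6151 -0.3479] [0.289 0.037] 66.4 medz 0.0964
bath [[ 0.24   0.141]
 [ 0.413 -0.158]
 [ 0.667 -0.011]
 [ 0.494  0.287]] 0.21606303694933815
```

send_rows:
  targets:
    - {"translation": [0, 0, -5], "spin": 0, "jaw": 1}
    - {"translation": [0, 0, -9], "spin": 0, "jaw": 1}
    - {"translation": [0, 0, -9], "spin": 0, "jaw": 1}
    - {"translation": [0, 0, -9], "spin": 0, "jaw": 1}
    - {"translation": [0, 0, -9], "spin": 0, "jaw": 1}

```text
time: 0.65
tool_pos: [0.1667, 0.4972, 0.3153]
tool_rot: [-3.139, -0.0, 2.818]
contact_force: [-0.0, -0.4, -0.1]
opening: 0.0919
grip_force: 0.0
```

send_rows:
  targets:
    - {"translation": [-3.9, -3.0, 0], "spin": 0, "jaw": 1}
    - {"translation": [-7.8, -6.0, 0], "spin": 8, "jaw": 1}
    - {"translation": [-11.7, -9.0, 0], "spin": 16, "jaw": 1}
    - {"translation": [-15.6, -12.0, 0], "spin": 24, "jaw": 1}
    - {"translation": [-19.5, -15.0, 0], "spin": 30, "jaw": 1}

```text
time: 1.15
tool_pos: [0.3043, 0.2915, 0.3154]
tool_rot: [-3.139, -0.0, 2.289]
contact_force: [1.5, 0.8, 0.2]
opening: 0.092
grip_force: 0.0
```

View pics/crop1.png

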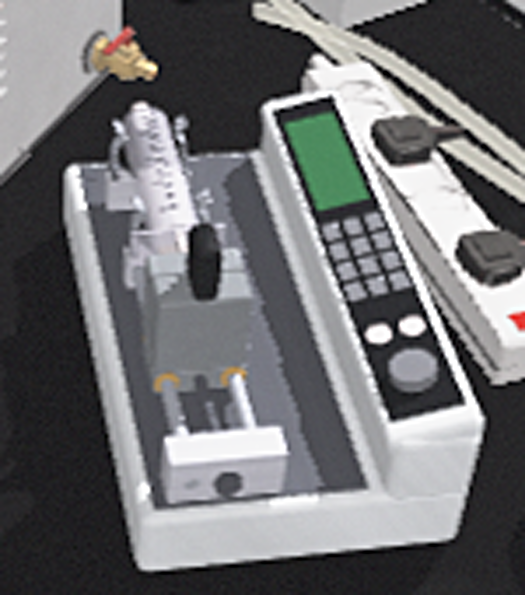

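```bash
cat >> h.py <<'E'
PO=np.array([.5168,-.3033,0.]); PY=np.deg2rad(-23.3)
RP=R.from_euler('z',PY).as_matrix()
def p2w(p): return PO+RP@np.array(p,float)
def w2p(X): return (np.asarray(X)-PO)@RP
def delta(goal,st=None):
    """shift (cm, tool axes) and spin (deg) from the measured pose to TCP goal (world) with tool x along pump y"""
    st=st or monitor.observe(); W=R.from_euler('xyz',st['tool_rot']).as_matrix()
    yaw=np.arctan2(W[1,0],W[0,0]); s=(yaw-(PY+np.pi/2)+np.pi)%(2*np.pi)-np.pi
    print("t",round(st['time'],2),"tcp",st['tool_pos'].round(4),"in pump",w2p(st['tool_pos']).round(4),"shift cm",(W.T@(np.array(goal)-st['tool_pos'])*100).round(2),"spin",np.rad2deg(s).round(2))
E
python3 - <<'E'
from h import *
delta([.4,.15,.316]); delta(p2w([0,0,.316]))
E
```

```text
t 1.15 tcp [0.3043 0.2915 0.3154] in pump [-0.4305  0.4622  0.3154] shift cm [-16.95  -2.11  -0.06] spin 64.47
t 1.15 tcp [0.3043 0.2915 0.3154] in pump [-0.4305  0.4622  0.3154] shift cm [-5.876e+01 -2.316e+01 -2.000e-02] spin 64.47
```

send_rows:
  targets:
    - {"translation": [-4.9, -0.6, 0], "spin": 8, "jaw": 1}
    - {"translation": [-9.8, -1.2, 0], "spin": 16, "jaw": 1}
    - {"translation": [-14.5, -1.9, 0], "spin": 24, "jaw": 1}
    - {"translation": [-18.9, -3.5, 0], "spin": 32, "jaw": 1}
    - {"translation": [-23.2, -5.7, 0], "spin": 40, "jaw": 1}

```text
time: 1.65
tool_pos: [0.4152, 0.08, 0.3151]
tool_rot: [-3.139, -0.0, 1.59]
contact_force: [1.1, 0.7, -0.4]
opening: 0.0919
grip_force: 0.0
```

```bash
python3 - <<'E'
from h import *
delta(p2w([0,0,.316]))
E
```

```text
t 1.65 tcp [0.4152 0.08   0.3151] in pump [-0.245   0.3118  0.3151] shift cm [-38.52   9.41  -0.13] spin 24.42
```

send_rows:
  targets:
    - {"translation": [-4.8, 1.2, 0], "spin": 6, "jaw": 1}
    - {"translation": [-9.6, 2.3, 0], "spin": 12, "jaw": 1}
    - {"translation": [-14.4, 3.5, 0], "spin": 18, "jaw": 1}
    - {"translation": [-19.2, 4.7, 0], "spin": 23, "jaw": 1}
    - {"translation": [-24.0, 5.9, 0], "spin": 23, "jaw": 1}

```text
time: 2.15
tool_pos: [0.4796, -0.1585, 0.3151]
tool_rot: [-3.139, -0.001, 1.192]
contact_force: [1.3, 1.3, 0.1]
opening: 0.0919
grip_force: 0.0
```

```bash
python3 - <<'E'
from h import *
delta(p2w([0,0,.316])); delta(p2w([0,-.03,.316]))
E
```

```text
t 2.15 tcp [ 0.4796 -0.1585  0.3151] in pump [-0.0914  0.1183  0.3151] shift cm [-12.08   8.81  -0.12] spin 1.58
t 2.15 tcp [ 0.4796 -0.1585  0.3151] in pump [-0.0914  0.1183  0.3151] shift cm [-15.08   8.73  -0.12] spin 1.58
```

send_rows:
  targets:
    - {"translation": [-4, 2.8, 0], "spin": 1.6, "jaw": 1}
    - {"translation": [-8, 5.8, 0], "spin": 1.6, "jaw": 1}
    - {"translation": [-10, 8, 0], "spin": 1.6, "jaw": 1}
    - {"translation": [-10, 8, 0], "spin": 1.6, "jaw": 1}
    - {"translation": [-10, 8, 0], "spin": 1.6, "jaw": 1}

```text
time: 2.65
tool_pos: [0.5172, -0.2788, 0.3146]
tool_rot: [-3.138, -0.001, 1.166]
contact_force: [-0.7, -0.2, -0.6]
opening: 0.0921
grip_force: 0.0
```

```bash
python3 - <<'E'
from h import *
st=monitor.observe(); p,d=read_camera("wrist"); np.savez("w1.npz",p=p,d=d,pos=st['tool_pos'],rot=st['tool_rot'])
P=cloud("wrist",d,st); Q=w2p(P.reshape(-1,3)).reshape(P.shape)
im=p[:,:,::-1].copy()
for c in ([0,.0645,.11],[0,.1005,.11],[0,.0285,.11],[0,-.057,.153],[-.045,.15,.05],[-.045,-.15,.05],[0,-.106+.0645,.095]):
    u=proj("wrist",p2w(c),st)[0]; cv2.circle(im,tuple(int(x) for x in u),3,(0,0,255),-1)
cv2.imwrite("pics/w1.png",im); delta(p2w([0,-.03,.316]))
print("bench",np.nanmedian(Q[...,2][(Q[...,0]<-.06)&(Q[...,2]<.02)]))
def box(x0,x1,y0,y1,z0,z1):
    m=(Q[...,0]>x0)&(Q[...,0]<x1)&(Q[...,1]>y0)&(Q[...,1]<y1)&(Q[...,2]>z0)&(Q[...,2]<z1); return Q[m]
g=box(-.03,.03,-.1,-.03,.14,.17); print("grip",len(g),g.min(0),g.max(0),np.median(g,0))
b=box(-.05,.05,-.12,-.0,.112,.13); print("block",len(b),b.min(0),b.max(0),np.median(b,0))
s=box(-.025,.025,.045,.085,.085,.13); print("barrel",len(s),s.min(0),s.max(0),np.median(s,0))
E
```

```text
t 2.7 tcp [ 0.5172 -0.2781  0.3154] in pump [-0.0095  0.0233  0.3154] shift cm [-5.33  0.94 -0.07] spin 0.16
bench -0.0016892623441258912
grip 435 [-0.00658346 -0.06382667  0.14014245] [ 0.00796227 -0.04341204  0.15373274] [ 0.00021966 -0.05159805  0.1507399 ]
block 2028 [-0.02441475 -0.06817097  0.11214762] [ 0.02554458 -0.02722865  0.12970291] [-0.0002224  -0.04350266  0.11859872]
barrel 1517 [-0.0128356   0.04500136  0.09285291] [0.0153756  0.08472164 0.11009984] [0.00084489 0.06551276 0.10617459]
```

View pics/w1.png

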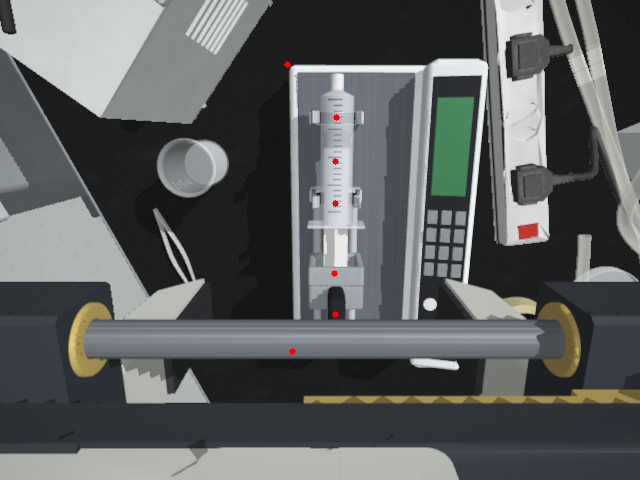

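The wrist view shows the barrel on column 337, with the clips at rows 117 and 197 and the black grip at (336,300), partly hidden by the gripper. My projected points agree to within about 3 px. As a second view of the grip and barrel, I check the fixed cameras.

```bash
python3 - <<'E'
from h import *
for n in("top","scene"):
    z=np.load(n+"0.npz"); Q=w2p(cloud(n,z['d']).reshape(-1,3))
    for nm,(x0,x1,y0,y1,z0,z1) in dict(grip=(-.02,.02,-.1,-.03,.135,.17),block=(-.05,.05,-.12,0,.105,.128),barrel=(-.025,.025,.045,.085,.09,.13),front=(-.06,0,.0,.1,.04,.056),end=(-.03,.03,-.147,-.115,.07,.09)).items():
        m=(Q[:,0]>x0)&(Q[:,0]<x1)&(Q[:,1]>y0)&(Q[:,1]<y1)&(Q[:,2]>z0)&(Q[:,2]<z1); g=Q[m]
        print(n,nm,len(g),*(np.percentile(g,q,axis=0).round(4) for q in(2,50,98)) if len(g) else '')
delta(p2w([0,-.059,.20])); delta(p2w([0,-.059,.128]))
E
```

```text
top grip 96 [-0.008  -0.068   0.1373] [-0.0027 -0.0563  0.1527] [ 0.006  -0.0444  0.1561]
top block 377 [-0.0257 -0.0673  0.106 ] [-0.0069 -0.0427  0.1202] [ 0.023  -0.0166  0.1243]
top barrel 237 [-0.0146  0.046   0.0965] [-0.003   0.0652  0.1075] [0.0119 0.0844 0.1126]
top front 630 [-0.0454  0.0024  0.0428] [-0.0303  0.0552  0.0499] [-0.0088  0.0972  0.0544]
top end 245 [-0.029  -0.1403  0.0718] [-0.0006 -0.1301  0.0804] [ 0.0271 -0.1203  0.0841]
scene grip 142 [-0.0075 -0.0717  0.1355] [-0.0014 -0.0656  0.1502] [ 0.0063 -0.0476  0.1544]
scene block 474 [-0.0245 -0.0707  0.1058] [-0.0062 -0.063   0.119 ] [ 0.0238 -0.0293  0.1253]
scene barrel 172 [-0.0135  0.0458  0.0953] [-0.003   0.0647  0.1073] [0.0122 0.084  0.1107]
scene front 450 [-0.0442  0.0014  0.0422] [-0.0316  0.0539  0.0493] [-0.012   0.0981  0.0543]
scene end 405 [-0.0294 -0.1436  0.0705] [-0.0007 -0.1369  0.0796] [ 0.0282 -0.1228  0.082 ]
t 2.7 tcp [ 0.5172 -0.2781  0.3154] in pump [-0.0095  0.0233  0.3154] shift cm [-8.24  0.96 11.53] spin 0.16
t 2.7 tcp [ 0.5172 -0.2781  0.3154] in pump [-0.0095  0.0233  0.3154] shift cm [-8.25  0.98 18.73] spin 0.16
```

send_rows:
  targets:
    - {"translation": [-4, 0.5, 2], "spin": 0.2, "jaw": 1}
    - {"translation": [-8.1, 0.95, 4.5], "spin": 0.2, "jaw": 1}
    - {"translation": [-8.1, 0.95, 9], "spin": 0.2, "jaw": 0.7}
    - {"translation": [-8.1, 0.95, 13], "spin": 0.2, "jaw": 0.5}
    - {"translation": [-8.1, 0.95, 16], "spin": 0.2, "jaw": 0.5}

```text
time: 3.2
tool_pos: [0.4936, -0.355, 0.1544]
tool_rot: [-3.139, -0.001, 1.164]
contact_force: [-0.2, -1.0, -1.9]
opening: 0.0723
grip_force: 0.0
```

```bash
python3 - <<'E'
from h import *
delta(p2w([0,-.058,.126])); print(monitor.observe()['opening'])
E
```

```text
t 3.2 tcp [ 0.4936 -0.355   0.1544] in pump [-0.0008 -0.0567  0.1544] shift cm [-0.14  0.09  2.83] spin 0.0
0.07229912477120572
```

send_rows:
  force: 25
  targets:
    - {"translation": [-0.1, 0.1, 2.8], "spin": 0, "jaw": 0.4}
    - {"translation": [-0.1, 0.1, 2.8], "spin": 0, "jaw": 0}
    - {"translation": [-0.1, 0.1, 2.8], "spin": 0, "jaw": 0}
    - {"translation": [-0.1, 0.1, 2.8], "spin": 0, "jaw": 0}
    - {"translation": [-0.1, 0.1, 2.8], "spin": 0, "jaw": 0}

```text
time: 3.7
tool_pos: [0.4959, -0.3588, 0.1308]
tool_rot: [3.138, 0.001, 1.164]
contact_force: [0.7, 0.2, -0.2]
opening: 0.0323
grip_force: 0.0
```

send_rows:
  targets:
    - {"translation": [0, 0, 0], "spin": 0, "jaw": 0}
    - {"translation": [0, 0, 0], "spin": 0, "jaw": 0}
    - {"translation": [0, 0, 0], "spin": 0, "jaw": 0}
    - {"translation": [0, 0, 0], "spin": 0, "jaw": 0}
    - {"translation": [0, 0, 0], "spin": 0, "jaw": 0}

```text
time: 4.2
tool_pos: [0.4935, -0.3579, 0.1294]
tool_rot: [-3.138, -0.0, 1.163]
contact_force: [-7.3, 4.0, 7.0]
opening: 0.0138
grip_force: 25.0
```

send_rows:
  targets:
    - {"translation": [-0.8, 0, -0.1], "spin": 0, "jaw": 0}
    - {"translation": [-1.8, 0, -0.1], "spin": 0, "jaw": 0}
    - {"translation": [-2.8, 0, -0.1], "spin": 0, "jaw": 0}
    - {"translation": [-3.8, 0, -0.1], "spin": 0, "jaw": 0}
    - {"translation": [-4.5, 0, -0.1], "spin": 0, "jaw": 0}

```text
time: 4.7
tool_pos: [0.4758, -0.3988, 0.1294]
tool_rot: [-3.137, -0.002, 1.163]
contact_force: [-3.7, 5.5, 2.5]
opening: 0.0133
grip_force: 25.0
```

send_rows:
  targets:
    - {"translation": [-0.2, 0, 0], "spin": 0, "jaw": 0}
    - {"translation": [-0.4, 0, 0], "spin": 0, "jaw": 0}
    - {"translation": [-0.6, 0, 0], "spin": 0, "jaw": 0}
    - {"translation": [-0.7, 0, 0], "spin": 0, "jaw": 0}
    - {"translation": [-0.7, 0, 0], "spin": 0, "jaw": 0}

```text
time: 5.2
tool_pos: [0.4737, -0.4036, 0.1294]
tool_rot: [-3.137, -0.004, 1.163]
contact_force: [-1.9, 9.8, 2.2]
opening: 0.0139
grip_force: 25.0
```

```bash
python3 - <<'E'
from h import *
delta(p2w([0,-.107,.126])); st=monitor.observe(); print(st['opening'],st['grip_force'],RP.T@st['contact_force'])
E
```

```text
t 5.2 tcp [ 0.4737 -0.4036  0.1294] in pump [ 1.000e-04 -1.091e-01  1.294e-01] shift cm [ 0.21 -0.01  0.34] spin -0.04
0.013943732443290899 24.997494220733643 [-5.56497231  8.23436829  2.18279043]
```

send_rows:
  targets:
    - {"translation": [-0.3, 0, 0], "spin": 0, "jaw": 0}
    - {"translation": [-0.3, 0, 0], "spin": 0, "jaw": 0}
    - {"translation": [-0.3, 0, 0], "spin": 0, "jaw": 0.4}
    - {"translation": [-0.3, 0, 0], "spin": 0, "jaw": 0.4}
    - {"translation": [-0.3, 0, 0], "spin": 0, "jaw": 0.4}

```text
time: 5.7
tool_pos: [0.4733, -0.4094, 0.1299]
tool_rot: [3.141, 0.0, 1.163]
contact_force: [0.1, -0.7, -0.3]
opening: 0.0333
grip_force: 0.0
```

send_rows:
  targets:
    - {"translation": [0, 0, -2], "spin": 0, "jaw": 0.6}
    - {"translation": [0, 0, -6], "spin": 0, "jaw": 0.7}
    - {"translation": [3, 0, -10], "spin": 0, "jaw": 0.8}
    - {"translation": [8, 0, -12], "spin": 0, "jaw": 0.8}
    - {"translation": [12, 0, -12], "spin": 0, "jaw": 0.8}

```text
time: 6.2
tool_pos: [0.5222, -0.2992, 0.2535]
tool_rot: [3.134, 0.002, 1.161]
contact_force: [0.9, -0.4, -0.4]
opening: 0.0713
grip_force: 0.0
```

send_rows:
  targets:
    - {"translation": [2, 0, 0], "spin": 0, "jaw": 0.8}
    - {"translation": [2, 0, 0], "spin": 0, "jaw": 0.8}
    - {"translation": [2, 0, 0], "spin": 0, "jaw": 0.8}
    - {"translation": [2, 0, 0], "spin": 0, "jaw": 0.8}
    - {"translation": [2, 0, 0], "spin": 0, "jaw": 0.8}

```text
time: 6.7
tool_pos: [0.5283, -0.2818, 0.2494]
tool_rot: [-3.141, 0.0, 1.161]
contact_force: [0.1, -0.1, 0.2]
opening: 0.0736
grip_force: 0.0
```

```bash
python3 - <<'E'
from h import *
st=monitor.observe(); p,d=read_camera("wrist"); np.savez("w2.npz",p=p,d=d,pos=st['tool_pos'],rot=st['tool_rot'])
Q=w2p(cloud("wrist",d,st).reshape(-1,3)); cv2.imwrite("pics/w2.png",p[:,:,::-1]); delta(p2w([0,.0475,.2]))
st2=monitor.observe(); pt,dt=read_camera("top"); Qt=w2p(cloud("top",dt).reshape(-1,3)); ps,ds=read_camera("scene"); Qs=w2p(cloud("scene",ds).reshape(-1,3))
for n,Q in(("wrist",Q),("top",Qt),("scene",Qs)):
  for nm,(x0,x1,y0,y1,z0,z1) in dict(grip=(-.02,.02,-.15,-.03,.135,.158),block=(-.03,.03,-.14,0,.11,.128),disc=(-.03,.03,-.06,-.03,.06,.118),flange=(-.03,.03,-.003,.012,.08,.13),jawN=(-.03,.03,.085,.12,.103,.12),jawF=(-.03,.03,.015,.045,.103,.12),barrel=(-.025,.025,.045,.085,.09,.13)).items():
    g=Q[(Q[:,0]>x0)&(Q[:,0]<x1)&(Q[:,1]>y0)&(Q[:,1]<y1)&(Q[:,2]>z0)&(Q[:,2]<z1)]
    if len(g)>10: print(n,nm,len(g),*(np.percentile(g,q,axis=0).round(4) for q in(2,50,98)))
E
```

```text
t 6.75 tcp [ 0.5283 -0.2816  0.2494] in pump [0.002  0.0245 0.2494] shift cm [ 2.3  -0.21  4.94] spin -0.15
wrist grip 119 [-0.0063 -0.0976  0.1353] [ 1.000e-04 -9.390e-02  1.384e-01] [ 0.0067 -0.0928  0.1432]
wrist block 2193 [-0.0235 -0.1102  0.1167] [ 0.0008 -0.0924  0.1187] [ 0.0243 -0.0783  0.1246]
wrist disc 1223 [-0.0207 -0.0587  0.0641] [ 0.001  -0.0395  0.0944] [ 0.0217 -0.0305  0.1093]
wrist flange 852 [-0.024  -0.0026  0.0852] [0.0005 0.0072 0.1036] [0.025  0.0116 0.1081]
wrist jawN 1891 [-0.0188  0.086   0.1033] [0.0003 0.102  0.1069] [0.0201 0.1188 0.1094]
wrist jawF 1407 [-0.0189  0.0156  0.1033] [0.0006 0.0299 0.107 ] [0.0202 0.0443 0.1092]
wrist barrel 2189 [-0.0128  0.0458  0.0967] [0.0008 0.0654 0.1061] [0.0145 0.084  0.1091]
top grip 98 [-0.008  -0.1176  0.1388] [-0.0025 -0.1054  0.1523] [ 0.0057 -0.0932  0.156 ]
top block 363 [-0.0256 -0.1161  0.1111] [-0.007  -0.0915  0.1204] [ 0.0228 -0.0411  0.1239]
top disc 179 [-0.0223 -0.0593  0.064 ] [-0.0019 -0.0417  0.0694] [ 0.0201 -0.0303  0.1112]
top flange 110 [-0.0248 -0.002   0.0889] [-0.0019  0.006   0.1039] [0.0208 0.0116 0.1106]
top jawN 15 [-0.0129  0.1163  0.1048] [-0.0053  0.1175  0.1091] [0.0038 0.1199 0.1112]
top jawF 27 [-0.0111  0.0153  0.1033] [0.0051 0.0185 0.1077] [0.0138 0.0255 0.1101]
scene grip 158 [-0.0073 -0.1211  0.136 ] [-0.0015 -0.1145  0.15  ] [ 0.0064 -0.0981  0.1543]
scene block 461 [-0.0246 -0.1206  0.1105] [-0.0062 -0.1089  0.1195] [ 0.0242 -0.0787  0.1265]
scene disc 156 [-0.0211 -0.0539  0.064 ] [-0.0053 -0.0431  0.0972] [ 0.0085 -0.0306  0.1104]
scene flange 251 [-0.0248 -0.0009  0.0848] [-0.0013  0.0041  0.0996] [0.0254 0.01   0.1093]
scene jawN 127 [-0.0183  0.0864  0.1032] [-0.0006  0.1006  0.1078] [0.0202 0.116  0.1111]
scene jawF 136 [-0.0185  0.0161  0.1035] [-0.0009  0.0291  0.1079] [0.0199 0.0444 0.1106]
scene barrel 165 [-0.0135  0.0463  0.0952] [-0.0027  0.0639  0.1073] [0.0125 0.0831 0.1106]
```

View pics/w2.png

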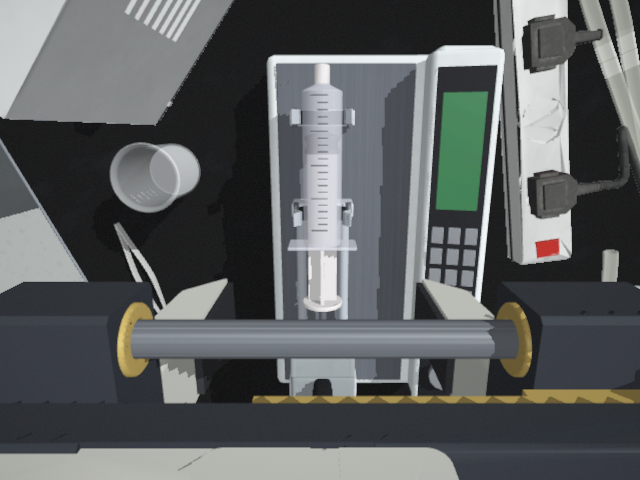

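Both fixed cameras show the block moved back 49 to 50 mm, so it is at its stop, and the thumb disc at (323,303) is free. The barrel's axis is at z≈0.095 and x≈0. I will grip near the nozzle clip first.

send_rows:
  targets:
    - {"translation": [2.5, -0.1, 2], "spin": -0.15, "jaw": 0.7}
    - {"translation": [5.7, -0.2, 4], "spin": -0.15, "jaw": 0.65}
    - {"translation": [5.7, -0.2, 8], "spin": -0.15, "jaw": 0.6}
    - {"translation": [5.7, -0.2, 12], "spin": -0.15, "jaw": 0.6}
    - {"translation": [5.7, -0.2, 12], "spin": -0.15, "jaw": 0.6}

```text
time: 7.35
tool_pos: [0.5465, -0.2257, 0.1245]
tool_rot: [-3.131, -0.001, 1.166]
contact_force: [-0.2, 0.1, -0.0]
opening: 0.0551
grip_force: 0.0
```

```bash
python3 - <<'E'
from h import *
delta(p2w([0,.0815,.076]))
E
```

```text
t 7.35 tcp [ 0.5465 -0.2257  0.1245] in pump [-0.0034  0.083   0.1245] shift cm [-0.16  0.4   4.84] spin 0.1
```

send_rows:
  targets:
    - {"translation": [-0.1, 0.1, 1.5], "spin": 0, "jaw": 0.6}
    - {"translation": [-0.1, 0.1, 3], "spin": 0, "jaw": 0.6}
    - {"translation": [-0.1, 0.1, 4.8], "spin": 0, "jaw": 0.6}
    - {"translation": [-0.1, 0.1, 4.8], "spin": 0, "jaw": 0.6}
    - {"translation": [-0.1, 0.1, 4.8], "spin": 0, "jaw": 0.6}

```text
time: 7.85
tool_pos: [0.5508, -0.2294, 0.0834]
tool_rot: [3.14, 0.0, 1.165]
contact_force: [-0.7, 0.1, -0.3]
opening: 0.055
grip_force: 0.0
```

```bash
python3 - <<'E'
from h import *
delta(p2w([0,.0815,.076]))
E
```

```text
t 7.85 tcp [ 0.5508 -0.2294  0.0834] in pump [0.002  0.0813 0.0834] shift cm [ 0.02 -0.2   0.74] spin 0.07
```

send_rows:
  force: 16
  targets:
    - {"translation": [0, -0.1, 0.3], "spin": 0, "jaw": 0.6}
    - {"translation": [0, -0.1, 0.3], "spin": 0, "jaw": 0.6}
    - {"translation": [0, -0.1, 0.3], "spin": 0, "jaw": 0}
    - {"translation": [0, -0.1, 0.3], "spin": 0, "jaw": 0}
    - {"translation": [0, -0.1, 0.3], "spin": 0, "jaw": 0}

```text
time: 8.35
tool_pos: [0.5493, -0.2283, 0.0789]
tool_rot: [3.141, -0.0, 1.166]
contact_force: [-0.4, 0.3, -0.1]
opening: 0.0352
grip_force: 0.0
```

send_rows:
  targets:
    - {"translation": [0, 0, 0], "spin": 0, "jaw": 0}
    - {"translation": [0, 0, 0], "spin": 0, "jaw": 0}
    - {"translation": [0, 0, 0], "spin": 0, "jaw": 0}
    - {"translation": [0, 0, 0], "spin": 0, "jaw": 0}
    - {"translation": [0, 0, 0], "spin": 0, "jaw": 0}

```text
time: 8.85
tool_pos: [0.5494, -0.2283, 0.0788]
tool_rot: [3.141, -0.0, 1.166]
contact_force: [0.9, 0.2, 1.1]
opening: 0.0283
grip_force: 16.0
```

```bash
cat >> h.py <<'E'
def look(save=None):
    """barrel top height (pump frame) against y, from scene and top; state in pump axes"""
    st=monitor.observe(); print("t",round(st['time'],2),"tcp pump",w2p(st['tool_pos']).round(4),"F pump",(RP.T@st['contact_force']).round(1),"M",st['torque'].round(2),"open",round(st['opening'],4),"grip",round(st['grip_force'],1))
    for n in("scene","top","wrist"):
        s=monitor.observe(); p,d=read_camera(n); Q=w2p(cloud(n,d,s).reshape(-1,3)); o=[]
        if save: cv2.imwrite(f"pics/{save}_{n}.png",p[:,:,::-1])
        for y in(-.02,.004,.012,.02,.04,.05,.08,.088,.1,.112,.118):
            g=Q[(abs(Q[:,0])<.012)&(abs(Q[:,1]-y)<.003)&(Q[:,2]>.085)&(Q[:,2]<.2)]
            o.append(f"{y}:{np.percentile(g[:,2],85):.4f}" if len(g)>4 else f"{y}:-")
        print(n,*o)
E
python3 -c "
from h import *
look()"
```

```text
t 8.85 tcp pump [0.0003 0.0818 0.0788] F pump [0.8 0.5 1.1] M [-0.1  -0.11  0.01] open 0.0283 grip 16.0
scene -0.02:0.1050 0.004:0.1067 0.012:0.1088 0.02:0.1092 0.04:0.1090 0.05:0.1616 0.08:0.1100 0.088:0.1094 0.1:0.1096 0.112:0.1093 0.118:-
top -0.02:0.0999 0.004:0.1067 0.012:0.1098 0.02:0.1109 0.04:0.1104 0.05:0.1612 0.08:- 0.088:- 0.1:- 0.112:- 0.118:-
wrist -0.02:- 0.004:- 0.012:- 0.02:- 0.04:- 0.05:- 0.08:- 0.088:0.1077 0.1:0.1684 0.112:0.1607 0.118:0.1076
```

send_rows:
  targets:
    - {"translation": [0, 0, -0.1], "spin": 0, "jaw": 0}
    - {"translation": [0, 0, -0.2], "spin": 0, "jaw": 0}
    - {"translation": [0, 0, -0.3], "spin": 0, "jaw": 0}
    - {"translation": [0, 0, -0.4], "spin": 0, "jaw": 0}
    - {"translation": [0, 0, -0.4], "spin": 0, "jaw": 0}

```text
time: 9.5
tool_pos: [0.5491, -0.2281, 0.0813]
tool_rot: [-3.14, -0.001, 1.166]
contact_force: [5.2, -1.7, -10.1]
opening: 0.0287
grip_force: 16.0
```

```bash
python3 -c "
from h import *
look()"
```

```text
t 9.5 tcp pump [-0.0001  0.0819  0.0813] F pump [  5.5   0.5 -10.1] M [-0.3  -0.74  0.08] open 0.0287 grip 16.0
scene -0.02:0.1037 0.004:0.1078 0.012:0.1098 0.02:0.1100 0.04:0.1106 0.05:0.1640 0.08:0.1114 0.088:0.1124 0.1:0.1117 0.112:0.1134 0.118:-
top -0.02:0.1048 0.004:0.1087 0.012:0.1111 0.02:0.1118 0.04:0.1108 0.05:0.1624 0.08:- 0.088:- 0.1:- 0.112:- 0.118:-
wrist -0.02:- 0.004:- 0.012:- 0.02:- 0.04:- 0.05:- 0.08:- 0.088:0.1103 0.1:0.1114 0.112:0.1633 0.118:0.1108
```

send_rows:
  targets:
    - {"translation": [0, 0, -0.1], "spin": 0, "jaw": 0}
    - {"translation": [0, 0, -0.2], "spin": 0, "jaw": 0}
    - {"translation": [0, 0, -0.3], "spin": 0, "jaw": 0}
    - {"translation": [0, 0, -0.35], "spin": 0, "jaw": 0}
    - {"translation": [0, 0, -0.35], "spin": 0, "jaw": 0}

```text
time: 10.15
tool_pos: [0.5489, -0.2279, 0.0851]
tool_rot: [-3.14, -0.001, 1.166]
contact_force: [4.6, -1.1, -12.3]
opening: 0.0286
grip_force: 16.0
```

```bash
python3 -c "
from h import *
look()"
```

```text
t 10.15 tcp pump [-0.0004  0.082   0.0851] F pump [  4.7   0.8 -12.3] M [-0.17 -0.67  0.05] open 0.0286 grip 16.0
scene -0.02:0.1019 0.004:0.1062 0.012:0.1090 0.02:0.1093 0.04:0.1117 0.05:0.1681 0.08:0.1141 0.088:0.1158 0.1:0.1164 0.112:0.1170 0.118:-
top -0.02:0.0984 0.004:0.1068 0.012:0.1106 0.02:0.1111 0.04:0.1128 0.05:0.1673 0.08:- 0.088:- 0.1:- 0.112:- 0.118:-
wrist -0.02:- 0.004:- 0.012:- 0.02:- 0.04:- 0.05:- 0.08:- 0.088:0.1144 0.1:0.1158 0.112:0.1673 0.118:0.1158
```

send_rows:
  targets:
    - {"translation": [0, 0, -0.1], "spin": 0, "jaw": 0}
    - {"translation": [0, 0, -0.2], "spin": 0, "jaw": 0}
    - {"translation": [0, 0, -0.3], "spin": 0, "jaw": 0}
    - {"translation": [0, 0, -0.4], "spin": 0, "jaw": 0}
    - {"translation": [0, 0, -0.4], "spin": 0, "jaw": 0}

```text
time: 10.8
tool_pos: [0.5493, -0.2286, 0.091]
tool_rot: [3.141, 0.0, 1.166]
contact_force: [1.0, -2.1, 0.2]
opening: 0.0285
grip_force: 16.0
```

```bash
python3 -c "
from h import *
look()"
```

```text
t 10.8 tcp pump [0.0003 0.0815 0.091 ] F pump [ 1.7 -1.5  0.2] M [-0.2   0.02 -0.05] open 0.0285 grip 16.0
scene -0.02:0.0954 0.004:0.1036 0.012:0.1071 0.02:0.1096 0.04:0.1127 0.05:0.1742 0.08:0.1203 0.088:0.1219 0.1:0.1251 0.112:0.1256 0.118:-
top -0.02:0.0954 0.004:0.1035 0.012:0.1077 0.02:0.1095 0.04:0.1123 0.05:0.1737 0.08:- 0.088:- 0.1:- 0.112:- 0.118:-
wrist -0.02:- 0.004:- 0.012:- 0.02:- 0.04:- 0.05:0.1098 0.08:- 0.088:0.1203 0.1:0.1815 0.112:0.1726 0.118:0.1233
```

send_rows:
  targets:
    - {"translation": [0, 0, 0], "spin": 0, "jaw": 0}
    - {"translation": [0, 0, 0], "spin": 0, "jaw": 0.5}
    - {"translation": [0, 0, 0], "spin": 0, "jaw": 0.5}
    - {"translation": [0, 0, 0], "spin": 0, "jaw": 0.5}
    - {"translation": [0, 0, 0], "spin": 0, "jaw": 0.5}

```text
time: 11.45
tool_pos: [0.549, -0.2281, 0.0899]
tool_rot: [-3.141, -0.0, 1.166]
contact_force: [-0.7, 0.5, 0.5]
opening: 0.0454
grip_force: 0.0
```

send_rows:
  targets:
    - {"translation": [-1, 0, 0], "spin": 0, "jaw": 0.5}
    - {"translation": [-2, 0, 0.4], "spin": 0, "jaw": 0.5}
    - {"translation": [-3, 0, 0.8], "spin": 0, "jaw": 0.5}
    - {"translation": [-3.4, 0, 1.0], "spin": 0, "jaw": 0.5}
    - {"translation": [-3.4, 0, 1.0], "spin": 0, "jaw": 0.5}

```text
time: 11.95
tool_pos: [0.5351, -0.2603, 0.0796]
tool_rot: [-3.141, -0.0, 1.164]
contact_force: [-0.8, 0.9, -0.6]
opening: 0.0457
grip_force: 0.0
```

```bash
python3 -c "
from h import *
look('r'); delta(p2w([0,.0475,.079]))"
```

```text
t 11.95 tcp pump [-0.0002  0.0467  0.0796] F pump [-1.1  0.5 -0.6] M [-0.1   0.11 -0.04] open 0.0457 grip 0.0
scene -0.02:0.0907 0.004:0.1037 0.012:0.1610 0.02:0.1945 0.04:0.1128 0.05:0.1150 0.08:0.1210 0.088:0.1227 0.1:- 0.112:- 0.118:-
top -0.02:0.0981 0.004:0.1039 0.012:0.1077 0.02:0.1642 0.04:- 0.05:- 0.08:- 0.088:- 0.1:- 0.112:- 0.118:0.1255
wrist -0.02:- 0.004:- 0.012:- 0.02:0.1039 0.04:0.1113 0.05:- 0.08:0.1605 0.088:0.1206 0.1:0.1229 0.112:0.1253 0.118:0.1237
t 12.1 tcp [ 0.5359 -0.2594  0.0802] in pump [0.0001 0.0479 0.0802] shift cm [-0.04 -0.01  0.12] spin 0.09
```

send_rows:
  force: 60
  targets:
    - {"translation": [-0.1, 0, 0.1], "spin": 0, "jaw": 0.5}
    - {"translation": [-0.1, 0, 0.1], "spin": 0, "jaw": 0}
    - {"translation": [-0.1, 0, 0.1], "spin": 0, "jaw": 0}
    - {"translation": [-0.1, 0, 0.1], "spin": 0, "jaw": 0}
    - {"translation": [-0.1, 0, 0.1], "spin": 0, "jaw": 0}

```text
time: 12.6
tool_pos: [0.5356, -0.2603, 0.0793]
tool_rot: [3.141, -0.0, 1.166]
contact_force: [0.9, -0.1, 0.4]
opening: 0.0276
grip_force: 60.0
```

send_rows:
  targets:
    - {"translation": [0, 0, 0], "spin": 0, "jaw": 0}
    - {"translation": [0, 0, -0.1], "spin": 0, "jaw": 0}
    - {"translation": [0, 0, -0.2], "spin": 0, "jaw": 0}
    - {"translation": [0, 0, -0.3], "spin": 0, "jaw": 0}
    - {"translation": [0, 0, -0.3], "spin": 0, "jaw": 0}

```text
time: 13.1
tool_pos: [0.5352, -0.2601, 0.0819]
tool_rot: [-3.14, -0.0, 1.166]
contact_force: [2.8, 0.0, -6.3]
opening: 0.0279
grip_force: 60.0
```

```bash
python3 -c "
from h import *
look()"
```

```text
t 13.1 tcp pump [-0.0002  0.047   0.0819] F pump [ 2.6  1.1 -6.3] M [ 0.03 -0.28  0.06] open 0.0279 grip 60.0
scene -0.02:0.0906 0.004:0.1060 0.012:0.1620 0.02:0.1956 0.04:0.1153 0.05:0.1173 0.08:0.1236 0.088:0.1247 0.1:- 0.112:- 0.118:-
top -0.02:0.0944 0.004:0.1068 0.012:0.1102 0.02:0.1661 0.04:- 0.05:- 0.08:- 0.088:- 0.1:- 0.112:0.1317 0.118:0.1291
wrist -0.02:- 0.004:- 0.012:- 0.02:0.1066 0.04:0.1138 0.05:- 0.08:0.1615 0.088:0.1237 0.1:0.1262 0.112:0.1285 0.118:0.1265
```

Both ends rose together by about 2.5 mm, so the firm grip holds the tilt. I continue slowly.

send_rows:
  targets:
    - {"translation": [0, 0, -0.1], "spin": 0, "jaw": 0}
    - {"translation": [0, 0, -0.2], "spin": 0, "jaw": 0}
    - {"translation": [0, 0, -0.3], "spin": 0, "jaw": 0}
    - {"translation": [0, 0, -0.4], "spin": 0, "jaw": 0}
    - {"translation": [0, 0, -0.5], "spin": 0, "jaw": 0}

```text
time: 13.75
tool_pos: [0.5354, -0.2606, 0.0877]
tool_rot: [3.141, 0.0, 1.166]
contact_force: [0.6, 1.3, -2.1]
opening: 0.0279
grip_force: 60.0
```

send_rows:
  targets:
    - {"translation": [0, 0, -0.1], "spin": 0, "jaw": 0}
    - {"translation": [0, 0, -0.2], "spin": 0, "jaw": 0}
    - {"translation": [0, 0, -0.3], "spin": 0, "jaw": 0}
    - {"translation": [0, 0, -0.4], "spin": 0, "jaw": 0}
    - {"translation": [0, 0, -0.4], "spin": 0, "jaw": 0}

```text
time: 14.25
tool_pos: [0.5355, -0.2608, 0.0921]
tool_rot: [3.141, 0.0, 1.166]
contact_force: [-1.9, -0.3, 5.8]
opening: 0.0276
grip_force: 60.0
```

```bash
python3 -c "
from h import *
look()"
```

```text
t 14.25 tcp pump [0.0004 0.0465 0.0921] F pump [-1.6 -1.   5.8] M [-0.25  0.52 -0.03] open 0.0276 grip 60.0
scene -0.02:0.1082 0.004:0.1170 0.012:0.1738 0.02:0.1984 0.04:0.1258 0.05:0.1274 0.08:- 0.088:0.1339 0.1:- 0.112:- 0.118:-
top -0.02:0.1064 0.004:0.1177 0.012:0.1213 0.02:0.1762 0.04:- 0.05:- 0.08:- 0.088:- 0.1:- 0.112:0.1407 0.118:0.1378
wrist -0.02:- 0.004:- 0.012:- 0.02:0.1174 0.04:0.1242 0.05:- 0.08:0.1706 0.088:0.1328 0.1:0.1350 0.112:0.1371 0.118:0.1354
```

send_rows:
  force: 8
  targets:
    - {"translation": [0, 0, 0], "spin": 0, "jaw": 0}
    - {"translation": [0, 0, 0], "spin": 0, "jaw": 0}
    - {"translation": [0, 0, 0.1], "spin": 0, "jaw": 0}
    - {"translation": [0, 0, 0.2], "spin": 0, "jaw": 0}
    - {"translation": [0, 0, 0.2], "spin": 0, "jaw": 0}

```text
time: 14.9
tool_pos: [0.5356, -0.2602, 0.089]
tool_rot: [3.141, -0.0, 1.166]
contact_force: [1.3, 1.0, 2.9]
opening: 0.0287
grip_force: 8.0
```

```bash
python3 -c "
from h import *
look('l')"
```

```text
t 14.9 tcp pump [0.0002 0.047  0.089 ] F pump [0.8 1.4 2.9] M [-0.02 -0.02  0.04] open 0.0287 grip 8.0
scene -0.02:0.1139 0.004:0.1203 0.012:0.1707 0.02:0.1969 0.04:0.1231 0.05:0.1247 0.08:- 0.088:0.1258 0.1:0.1244 0.112:- 0.118:-
top -0.02:0.1111 0.004:0.1201 0.012:0.1235 0.02:0.1733 0.04:- 0.05:- 0.08:- 0.088:- 0.1:- 0.112:- 0.118:0.1278
wrist -0.02:- 0.004:- 0.012:- 0.02:- 0.04:0.1226 0.05:- 0.08:0.1686 0.088:0.1241 0.1:0.1245 0.112:0.1249 0.118:0.1246
```

Nearly level now (slope about 0.04), and both ends rest about 15 mm up on the closed jaws. I firm the grip and lift.

send_rows:
  force: 35
  targets:
    - {"translation": [0, 0, 0], "spin": 0, "jaw": 0}
    - {"translation": [0, 0, 0], "spin": 0, "jaw": 0}
    - {"translation": [0, 0, 0], "spin": 0, "jaw": 0}
    - {"translation": [0, 0, -0.4], "spin": 0, "jaw": 0}
    - {"translation": [0, 0, -0.9], "spin": 0, "jaw": 0}

```text
time: 15.55
tool_pos: [0.5347, -0.2603, 0.098]
tool_rot: [-3.14, 0.0, 1.166]
contact_force: [0.1, 0.6, -1.2]
opening: 0.0278
grip_force: 35.0
```

send_rows:
  targets:
    - {"translation": [0, 0, -0.5], "spin": 0, "jaw": 0}
    - {"translation": [0, 0, -1.0], "spin": 0, "jaw": 0}
    - {"translation": [0, 0, -1.5], "spin": 0, "jaw": 0}
    - {"translation": [0, 0, -1.8], "spin": 0, "jaw": 0}
    - {"translation": [0, 0, -2.0], "spin": 0, "jaw": 0}

```text
time: 16.05
tool_pos: [0.5354, -0.2605, 0.1186]
tool_rot: [3.141, 0.0, 1.166]
contact_force: [0.4, 0.0, -1.2]
opening: 0.0284
grip_force: 35.0
```

send_rows:
  targets:
    - {"translation": [0, 0, 0], "spin": 0, "jaw": 0}
    - {"translation": [0, 0, 0], "spin": 0, "jaw": 0}
    - {"translation": [0, 0, 0], "spin": 0, "jaw": 0}
    - {"translation": [0, 0, 0], "spin": 0, "jaw": 0}
    - {"translation": [0, 0, 0], "spin": 0, "jaw": 0}

```text
time: 16.55
tool_pos: [0.5354, -0.2604, 0.118]
tool_rot: [-3.141, -0.0, 1.166]
contact_force: [0.1, 0.6, 0.3]
opening: 0.0282
grip_force: 35.0
```

```bash
python3 -c "
from h import *
look('f')
im=cv2.imread('pics/f_scene.png')[130:320,290:450]; cv2.imwrite('pics/fc.png',cv2.resize(im,None,fx=3,fy=3,interpolation=cv2.INTER_CUBIC))
Q=w2p(cloud('scene',read_camera('scene')[1]).reshape(-1,3)); g=Q[(abs(Q[:,0])<.02)&(Q[:,1]<-.07)&(Q[:,1]>-.15)&(Q[:,2]>.135)&(Q[:,2]<.158)]; print('grip',np.percentile(g,[2,50,98],axis=0).round(4))"
```

```text
t 16.55 tcp pump [1.00e-04 4.68e-02 1.18e-01] F pump [-0.1  0.6  0.3] M [-0.07  0.11  0.04] open 0.0282 grip 35.0
scene -0.02:0.1414 0.004:0.1483 0.012:0.1980 0.02:0.1526 0.04:0.1532 0.05:0.1534 0.08:- 0.088:- 0.1:0.1554 0.112:- 0.118:-
top -0.02:0.1397 0.004:0.1496 0.012:0.1521 0.02:0.1537 0.04:- 0.05:- 0.08:- 0.088:- 0.1:- 0.112:- 0.118:0.1581
wrist -0.02:- 0.004:- 0.012:- 0.02:- 0.04:0.1516 0.05:- 0.08:0.1973 0.088:0.1534 0.1:0.1539 0.112:0.1545 0.118:0.1541
grip [[-0.0074 -0.1209  0.1353]
 [-0.0012 -0.1149  0.15  ]
 [ 0.007  -0.0979  0.1543]]
```

View pics/fc.png

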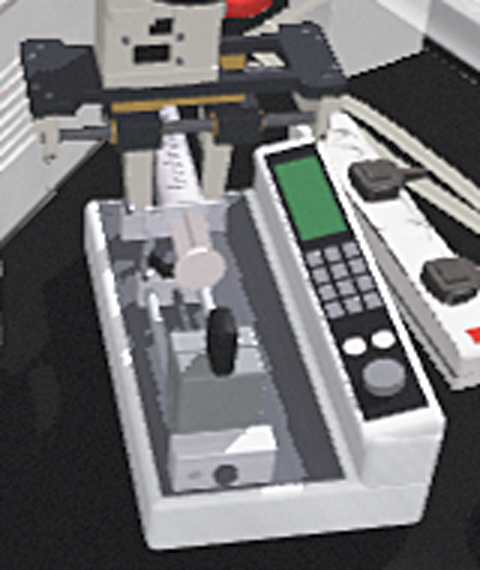

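The crop shows the syringe held level clear of both clips, with its thumb disc at (203,268) free and the block back against its end block. Its axis is at z≈0.139 with a tilt of about 0.03 rad. I hand it in now.

```bash
python3 -c "
from cell import job
print(job.hand_in())"
```

```text
the job is handed in; nothing more can be done
None
```

The job is handed in; no verdict came back. The pusher block is at its stop, and the syringe was rocked out nozzle end first, then flange end. It is held level and still about 45 mm above its seat, and I kept the arm clear of the other bench items.

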